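# Line up the vases on the library display riser by height

## Task

Line up the four ceramic vases by height on the cork pads of the display riser: the tallest on the pad next to the bronze owl, then each one shorter than the last, ending with the smallest next to the clock. Stand each vase upright in the middle of its own pad, set down gently, not dropped; don't tip the vases over or knock them against one another, and leave the owl and the clock where they stand.

Things in the scene. Friction and masses are not known exactly. Their poses are not given: they have to be found in the camera images.
- vase_green: Loose pale green (celadon) ceramic bottle vase with a brown foot, 190 mm tall, about 0.48 kg (may differ by a third). Round: foot 60 mm, widest 76 mm across; its top 47 mm are a straight neck 36 mm across, open at the mouth: grip it there from above. Origin: centre of the underside; z up along its axis. Starts upright on the table, on the robot's side of the riser.
- vase_white: Loose off-white ceramic bottle vase with a brown foot, 160 mm tall, about 0.36 kg (may differ by a third). Round: foot 56 mm, widest 72 mm across; its top 47 mm are a straight neck 34 mm across, open at the mouth: grip it there from above. Origin: centre of the underside; z up along its axis. Starts upright on the table, on the robot's side of the riser.
- vase_red: Loose dark red ceramic bottle vase with a brown foot, 130 mm tall, about 0.26 kg (may differ by a third). Round: foot 52 mm, widest 66 mm across; its top 47 mm are a straight neck 32 mm across, open at the mouth: grip it there from above. Origin: centre of the underside; z up along its axis. Starts upright on the table, on the robot's side of the riser.
- vase_blue: Loose dark blue ceramic bottle vase with a brown foot, 100 mm tall, about 0.18 kg (may differ by a third). Round: foot 48 mm, widest 60 mm across; its top 47 mm are a straight neck 30 mm across, open at the mouth: grip it there from above. Origin: centre of the underside; z up along its axis. Starts upright on the table, on the robot's side of the riser.
- pad_a: One of four identical cork discs, 80 mm across, 3 mm thick, fixed in a straight row 90 to 110 mm apart on a low dark wooden riser (125 x 670 mm, top 25 mm above the table) that lies beyond the vases, across the robot's front. Which name is at which place in the row differs every time. Origin: centre of the underside; its top is 28 mm above the table.
- pad_b: One of four identical cork discs, 80 mm across, 3 mm thick, fixed in a straight row 90 to 110 mm apart on a low dark wooden riser (125 x 670 mm, top 25 mm above the table) that lies beyond the vases, across the robot's front. Which name is at which place in the row differs every time. Origin: centre of the underside; its top is 28 mm above the table.
- pad_c: One of four identical cork discs, 80 mm across, 3 mm thick, fixed in a straight row 90 to 110 mm apart on a low dark wooden riser (125 x 670 mm, top 25 mm above the table) that lies beyond the vases, across the robot's front. Which name is at which place in the row differs every time. Origin: centre of the underside; its top is 28 mm above the table.
- pad_d: One of four identical cork discs, 80 mm across, 3 mm thick, fixed in a straight row 90 to 110 mm apart on a low dark wooden riser (125 x 670 mm, top 25 mm above the table) that lies beyond the vases, across the robot's front. Which name is at which place in the row differs every time. Origin: centre of the underside; its top is 28 mm above the table.
- owl: Dark bronze owl with brass eyes on a round foot 66 mm across, 150 mm tall, 1.4 kg. Stands loose at one end of the riser, in line with the pads and 105 to 135 mm from the centre of the nearest one; at which end differs. Origin: centre of its underside, 25 mm above the table.
- clock: Brass carriage clock with a dark case, white dial and a loop handle, 66 x 82 mm, 120 mm tall, 1.2 kg. Stands loose at one end of the riser, in line with the pads and 105 to 135 mm from the centre of the nearest one; at which end differs. Origin: centre of its underside, 25 mm above the table. The owl is at the other end.
Not all that is in view belongs to the job. What is shaped like the vase_blue but turquoise is not meant.

How it is judged:
At the end, for the whole second after the job is handed in: Counted from the owl, the pads carry the green (190 mm), white (160 mm), red (130 mm) and blue (100 mm) vase in that order; each vase stands within 13 mm of its pad's centre, on the pad, upright to 0.1 rad, at rest ((horizontal distance between vase_green and pad_a below 0.013 m or horizontal distance between vase_green and pad_b below 0.013 m or horizontal distance between vase_green and pad_c below 0.013 m or horizontal distance between vase_green and pad_d below 0.013 m) and horizontal distance between vase_green and owl between 0.08 and 0.16 m and height (world z) of vase_green between 0.022 and 0.034 m and angle between each of vase_green, vase_white, vase_red, vase_blue's own z axis and vertical below 0.1 rad and linear speed of each of vase_green, vase_white, vase_red, vase_blue below 0.03 m/s and angular speed of each of vase_green, vase_white, vase_red, vase_blue below 0.3 rad/s and (horizontal distance between vase_white and pad_a below 0.013 m or horizontal distance between vase_white and pad_b below 0.013 m or horizontal distance between vase_white and pad_c below 0.013 m or horizontal distance between vase_white and pad_d below 0.013 m) and horizontal distance between vase_white and owl between 0.18 and 0.26 m and height (world z) of vase_white between 0.022 and 0.034 m and (horizontal distance between vase_red and pad_a below 0.013 m or horizontal distance between vase_red and pad_b below 0.013 m or horizontal distance between vase_red and pad_c below 0.013 m or horizontal distance between vase_red and pad_d below 0.013 m) and horizontal distance between vase_red and owl between 0.28 and 0.36 m and height (world z) of vase_red between 0.022 and 0.034 m and (horizontal distance between vase_blue and pad_a below 0.013 m or horizontal distance between vase_blue and pad_b below 0.013 m or horizontal distance between vase_blue and pad_c below 0.013 m or horizontal distance between vase_blue and pad_d below 0.013 m) and horizontal distance between vase_blue and owl between 0.38 and 0.46 m and height (world z) of vase_blue between 0.022 and 0.034 m); the robot touches nothing.
It fails at once if a vase is tipped over (leans more than 0.6 rad) (angle between any of vase_green, vase_white, vase_red, vase_blue's own z axis and vertical above 0.6 rad).
It fails at once if two vases knock together (more than 2 N) (contact force between vase_green and vase_white above 2 N or contact force between any of vase_green, vase_white and vase_red above 2 N or contact force between any of vase_green, vase_white, vase_red and vase_blue above 2 N).
It fails at once if a vase is dropped (out of the fingers and moving faster than 0.45 m/s: a fall of about 10 mm) ((contact force between vase_green and the fingers below 0.1 N and linear speed of vase_green above 0.45 m/s) or (contact force between vase_white and the fingers below 0.1 N and linear speed of vase_white above 0.45 m/s) or (contact force between vase_red and the fingers below 0.1 N and linear speed of vase_red above 0.45 m/s) or (contact force between vase_blue and the fingers below 0.1 N and linear speed of vase_blue above 0.45 m/s)).
It fails at once if the owl or the clock is shifted by more than 20 mm (distance of any of owl, clock from where it was at the start of the episode above 0.02 m).
It also fails if it takes over 99 s, if anything falls off the work surface, if the arm or the gripper's body presses on something with over 40 N, if the wrist force passes 120 N, or if a joint passes its speed limit or range.

## Robot

A 6-joint arm with a two-finger parallel gripper is mounted at the origin on the work surface. World frame = base frame: x ahead of the robot, y to its left, z up, the work surface at z = 0. Lengths are in m, angles in rad, forces in N, time in s.
With the tool pointing down it reaches from about 0.35 to 0.85 m from the base axis. Payload 8.1 kg.
Tool frame: the origin (TCP) lies midway between the tips of the shut fingers; the grasp point (between the pads) lies 19 mm behind it (arm.hold_point_z is the distance from the TCP to the grasp point, in m); z points along the fingers, y is the line along which they close (so a half turn about z gives the same grasp; the last joint's range is limited). The gripper opens to 85 mm and grips with 20 to 120 N. Pads are 22 mm wide; open, the fingers measure 114 mm over their backs; the gripper's body (76 mm by 85 mm) begins 54 mm behind the grasp point. The pads swing forward as they close: fully open they stand 13 mm farther back than shut.
Start: joints at [-1.384, 0.13, 1.488, -0, 1.523, -0.085], TCP at [0.161, -0.578, 0.231] pointing down, gripper open.
Joint ranges: [-2.96, 2.96], [-0.89, 2.26], [0.02, 2.5], [-1.34, 4.48], [0, 2.73], [-2.66, 2.66]. Speed limits (rad/s): [2.39, 2.39, 2.79, 3.14, 3.14, 3.14].

## Interface

Orientations are given as a unit quaternion [w, x, y, z].
In Python, from station import get_state, capture, camera_info, hand_in, arm gives the robot as it stands.
- The arm moves only by the shell command python3 -m handwheel 'ROWS'. ROWS is JSON, a list of rows, each a list of 5 numbers: the shift along the tool's x, y, z in cm, then the turn about the tool's z in degrees, then the opening, from -1 (shut) to 1 (fully open). A call has 1 to 20 rows; each row is the pose to reach, as a shift and turn from the pose commanded when the call began, along the tool's axes at that moment; what a row does not reach only later rows make up. A row lasts 1/10 s, in which the tool goes at most 50 mm and 8.59 degrees, less where a joint would pass 70% of its speed; a pose out of reach is approached as far as the arm can. A call with a gripper value outside its range is refused whole. The fingers move at their own pace and stop on an object; the grip force is fixed at half the most. Time passes only in rows, so rows that repeat a pose let the fingers close. It gives the time, the measured TCP pose, the force, the opening and the grip force at its end, in the units of the state.
- get_state(): the state, without advancing time (a new reading comes with each control period).
- capture(name): name is "scene" or "side" or "wrist"; returns the picture (480x640x3 uint8, red, green, blue); there is no depth.
- camera_info(name): a dict with "fx", "fy", "cx", "cy" (pixels), "T" (4x4, takes a point from camera to world coordinates); the wrist camera has in their place "T_tool_cam" (4x4, takes a point from camera to tool coordinates, whose origin is the TCP and whose axes are the flange's). Camera axes: x right, y up, looking along -z (the intrinsics and any distortion apply to the point x, -y, -z); pixel columns grow to the right and rows downward; lengths in m; the calibration is good to about 2 mm. A picture is of the moment at which its call begins: read the wrist's pose just before it. camera_info takes no time and is no camera call.
- hand_in(): hands the job in; it is judged then, once.
The state is a dict: "time": time; "qpos": joint angles; "joint_vel": joint speeds; "joint_efforts": joint torques, N m; "ee_pos": TCP position; "tool_rot": TCP orientation; "wrist_force": force on the tool from outside, world axes, zero at the start; "moment": the same for the moment, N m; "opening": finger opening in m; "grip_force": force on a finger pad.
Only numpy, scipy, OpenCV 4.12 (cv2) and the standard library are available. Lean on these libraries where they do the work, as an engineer would, in place of code of your own. Each camera call takes 0.05 s, during which the arm holds its last target. There are 200 camera calls.

## Working session

There is one attempt and no reset: what is moved stays moved. The work goes in short steps, Python scripts to look and compute and a shell command to move; the robot and the scene stay as the last step left them, time stands still between calls to the robot, and variables do not carry over. Pictures are saved under pics/ and viewed, at most 14 in all, crops included, and the job is handed in when it is done.

```bash
mkdir -p pics
cat > h.py <<'E'
import numpy as np, cv2
from station import get_state, capture, camera_info, hand_in, arm
from scipy.spatial.transform import Rotation as R
def snap(n,f):
    im=capture(n); cv2.imwrite('pics/'+f,cv2.cvtColor(im,cv2.COLOR_RGB2BGR)); return im
E
python3 - <<'E'
from h import *
snap('scene','scene0.png'); snap('side','side0.png')
for n in('scene','side','wrist'): print(n,camera_info(n))
print(get_state(), arm.hold_point_z)
E
```

```text
scene {'fx': 543.8636354775599, 'fy': 543.8636354775599, 'cx': 319.04149324427, 'cy': 238.84268928149294, 'T': array([[ 0.62344186, -0.43804424,  0.64763994,  1.1647927 ],
       [ 0.7817819 ,  0.36165946, -0.50795619, -0.49672772],
       [-0.01171783,  0.82299433,  0.56792871,  0.61930337],
       [ 0.        ,  0.        ,  0.        ,  1.        ]])}
side {'fx': 486.6762299777543, 'fy': 486.6762299777543, 'cx': 318.3711799915611, 'cy': 243.11501994309302, 'T': array([[-0.9518401 ,  0.13268749, -0.27639546,  0.30704235],
       [-0.30602788, -0.46597462,  0.83018949,  0.70443843],
       [-0.01863751,  0.87479237,  0.4841394 ,  0.47134013],
       [ 0.        ,  0.        ,  0.        ,  1.        ]])}
wrist {'fx': 395.45054049445474, 'fy': 395.45054049445474, 'cx': 327.8291873703995, 'cy': 230.39977589790007, 'T_tool_cam': array([[-7.91811868e-04,  9.52102353e-01,  3.05778487e-01,
         7.86396455e-02],
       [ 9.99999407e-01,  9.82316914e-04, -4.69146299e-04,
         1.77790586e-03],
       [-7.47046675e-04,  3.05777935e-01, -9.52102566e-01,
        -1.42637751e-01],
       [ 0.00000000e+00,  0.00000000e+00,  0.00000000e+00,
         1.00000000e+00]])}
{'time': 0.1, 'qpos': array([-1.38439984e+00,  1.31084208e-01,  1.48919684e+00, -7.78473226e-06,
        1.52299283e+00, -8.53892079e-02]), 'joint_vel': array([ 0.00058756, -0.00237005, -0.00136419, -0.0020171 ,  0.00150192,
        0.00078057]), 'joint_efforts': array([ 1.26657105e-03, -5.70952821e+01, -5.01937902e+01, -2.25178997e-04,
        8.10168305e-03,  3.46641934e-05]), 'ee_pos': array([ 0.16100269, -0.57747287,  0.23033566]), 'tool_rot': array([-8.39344029e-04,  9.90780392e-01,  1.35475120e-01, -4.63187301e-05]), 'wrist_force': array([-0.01878115, -0.52476688, -0.09766987]), 'moment': array([0.02362117, 0.01790325, 0.01380218]), 'grip_force': 0.0, 'opening': 0.0854600915091492} 0.0187
```

View pics/scene0.png

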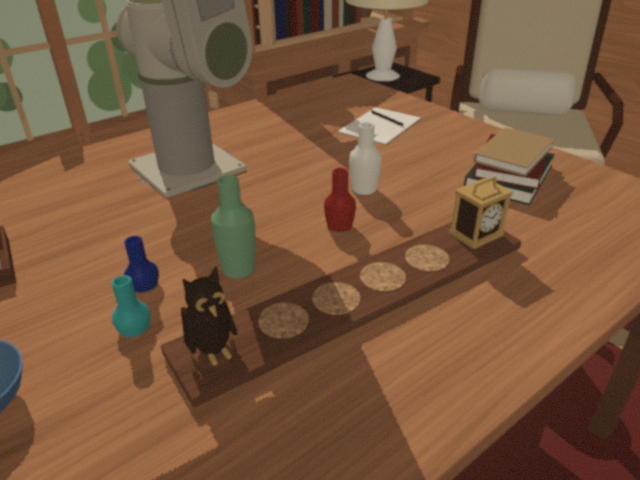

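View pics/side0.png

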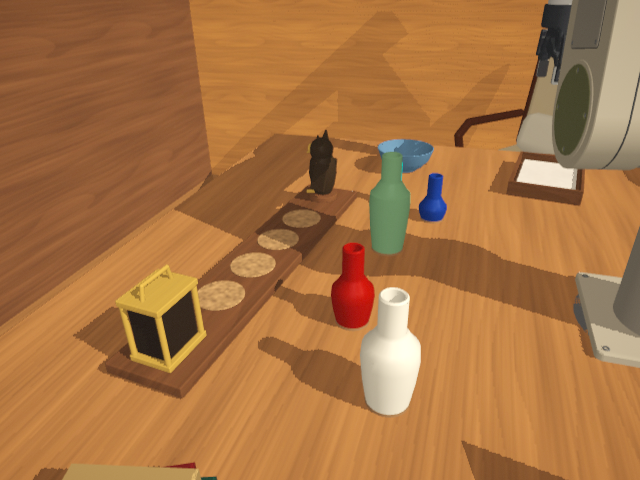

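Scene view: green (235,235), white (366,160), red (340,200), blue (142,268), with the turquoise decoy at (130,308). The pads are at (284,320), (336,298), (383,276) and (427,257), the owl at (207,320) and the clock at (480,215). In the side view, blue is at (433,200) and the turquoise one is hidden behind green.

Could be mistaken for vase_blue: the turquoise vase (130,308), the blue bowl (0,378) and the dark blue vase (142,268). The description fits the dark blue one. For white, the lamp (384,50), chair roll (525,92) and paper (380,125) are ruled out; it is the bottle at (366,160).

```bash
cat > m.py <<'E'
from h import *
def ray(n,u,v):
    c=camera_info(n);T=c['T'];d=T[:3,:3]@np.array([(u-c['cx'])/c['fx'],-(v-c['cy'])/c['fy'],-1])
    return T[:3,3],d/np.linalg.norm(d)
def tri(a,b):
    (p,d),(q,e)=a,b
    s=np.linalg.lstsq(np.c_[d,-e],q-p,rcond=None)[0]
    A,B=p+s[0]*d,q+s[1]*e
    return (A+B)/2,np.linalg.norm(A-B)
def plane(r,z): p,d=r; return p+d*(z-p[2])/d[2]
def big(m,box):
    x0,y0,x1,y1=box;k=np.zeros_like(m);k[y0:y1,x0:x1]=m[y0:y1,x0:x1]
    n,l,s,_=cv2.connectedComponentsWithStats(k)
    return (l==1+np.argmax(s[1:,4]))
HS={'green':((45,50,30),(89,255,255)),'white':((0,0,110),(179,75,255)),'red':((172,150,50),(3,255,255)),'blue':((108,130,40),(130,255,255))}
def mask(im,c):
    h=cv2.cvtColor(im,cv2.COLOR_RGB2HSV);lo,hi=HS[c]
    if lo[0]>hi[0]: return cv2.inRange(h,(lo[0],)+lo[1:],(179,)+hi[1:])|cv2.inRange(h,(0,)+lo[1:],hi)
    return cv2.inRange(h,lo,hi)
def mouth(n,im,c,box):
    m=big(mask(im,c),box);ys=np.where(m.any(1))[0];t=ys[0];H=ys[-1]-t
    r=[(np.where(m[y])[0].min(),np.where(m[y])[0].max()+1) for y in range(t,t+int(H*.2))]
    w=np.median([b-a for a,b in r[3:]])
    # neck axis as line fitted through row middles below the mouth ellipse
    ry=np.arange(len(r))+t;mid=np.array([(a+b)/2 for a,b in r]);k=slice(3,None)
    e=abs(ray(n,mid[5],t)[1][2]);v=t+w/2*e
    u=np.polyval(np.polyfit(ry[k],mid[k],1),v)
    return u,v,w
E
cat > a.py <<'E'
from m import *
S={n:cv2.cvtColor(cv2.imread(f'pics/{n}0.png'),cv2.COLOR_BGR2RGB) for n in('scene','side')}
B={'green':((200,165,265,285),(360,145,420,260)),'white':((345,115,390,198),(355,285,425,415)),'red':((318,160,362,235),(325,238,380,332)),'blue':((118,230,165,295),(412,168,452,225))}
for c,(b,d) in B.items():
    a=mouth('scene',S['scene'],c,b);s=mouth('side',S['side'],c,d)
    P,g=tri(ray('scene',*a[:2]),ray('side',*s[:2]));print(c,np.round(a,1),np.round(s,1),P.round(4),'gap',round(g,4))
pb={'scene':[(284,320),(336,298),(383,276),(427,257)],'side':[(301,218),(278,239),(253,264),(220,295)]}
E={}
for n in S:
    h=cv2.cvtColor(S[n],cv2.COLOR_RGB2HSV);k=[]
    for u,v in pb[n]:
        pv=h[v-4:v+5,u-8:u+9].reshape(-1,3)
        m=cv2.inRange(h[...,2],int(np.percentile(pv[:,2],5))*3//4,255)
        m=cv2.morphologyEx(m,cv2.MORPH_OPEN,np.ones((3,3)))
        x=m.copy(); f=np.zeros_like(m); f[v-22:v+23,u-34:u+35]=m[v-22:v+23,u-34:u+35]
        n_,l,st,ce=cv2.connectedComponentsWithStats(f);i=l[v,u]
        cs,_=cv2.findContours((l==i).astype(np.uint8),cv2.RETR_EXTERNAL,cv2.CHAIN_APPROX_NONE)
        el=cv2.fitEllipse(cv2.convexHull(max(cs,key=len)));k.append(el[0]);print(n,np.round(el[0],1),np.round(el[1],1),pv[:,2].mean())
    E[n]=k
Q=[]
for a,s in zip(E['scene'],E['side']):
    P,g=tri(ray('scene',*a),ray('side',*s));Q.append(P);print(P.round(4),round(g,4),plane(ray('scene',*a),.028).round(4),plane(ray('side',*s),.028).round(4))
print(np.linalg.norm(np.diff(Q,axis=0),axis=1))
E
python3 a.py
```

```text
green [227.7 179.4  19. ] [392.5 155.3  21. ] [ 0.4405 -0.1201  0.1887] gap 0.0004
white [370.1 122.6  41. ] [394.  295.4  30. ] [0.3691 0.2682 0.1633] gap 0.0045
red [340.3 171.8  12. ] [353.5 248.1  21. ] [0.4508 0.117  0.128 ] gap 0.0017
blue [133.6 241.   15. ] [435.5 176.3  13. ] [ 0.3738 -0.2759  0.0975] gap 0.0014
scene [282.9 319.8] [37.8 52.1] 109.12418300653594
scene [350.5 296.5] [47.1 78. ] 119.76470588235294
scene [382.2 275.7] [30.7 47.5] 160.84967320261438
scene [426.3 256.5] [29.  46.1] 159.86928104575162
side [299.6 206.8] [40.4 80.5] 142.00653594771242
side [271.1 247. ] [54.2 89.9] 158.640522875817
side [253.  267.3] [38.6 83.2] 201.1045751633987
side [219.7 283.2] [69.4 82.4] 201.6797385620915
[ 0.6394 -0.1623  0.0438] 0.0087 [ 0.63   -0.1519  0.028 ] [ 0.6497 -0.2003  0.028 ]
[ 0.6469 -0.0275  0.0208] 0.004 [ 0.6552 -0.0325  0.028 ] [ 0.6403 -0.0176  0.028 ]
[0.6457 0.0508 0.0236] 0.0015 [0.6488 0.0464 0.028 ] [0.6428 0.0578 0.028 ]
[0.6671 0.1345 0.039 ] 0.0035 [0.6592 0.1474 0.028 ] [0.6749 0.1188 0.028 ]
[0.13696949 0.07827569 0.08782665]
```

Vase tops triangulate at 189, 163, 128 and 98 mm, which agrees with the text. The pads are in shadow and segment poorly, and white merged with the paper. I'll look at both from above with the wrist camera.

```bash
python3 -m handwheel '[[10,-10,-10,-15,1],[51.3,-58.1,-17,-74.4,1],[51.3,-58.1,-17,-74.4,1],[51.3,-58.1,-17,-74.4,1],[51.3,-58.1,-17,-74.4,1],[51.3,-58.1,-17,-74.4,1],[51.3,-58.1,-17,-74.4,1],[51.3,-58.1,-17,-74.4,1],[51.3,-58.1,-17,-74.4,1],[51.3,-58.1,-17,-74.4,1],[51.3,-58.1,-17,-74.4,1],[51.3,-58.1,-17,-74.4,1],[51.3,-58.1,-17,-74.4,1],[51.3,-58.1,-17,-74.4,1],[51.3,-58.1,-17,-74.4,1],[51.3,-58.1,-17,-74.4,1],[51.3,-58.1,-17,-74.4,1],[51.3,-58.1,-17,-74.4,1],[51.3,-58.1,-17,-74.4,1],[51.3,-58.1,-17,-74.4,1]]'
cat > w.py <<'E'
import sys,pickle
from m import *
k=sys.argv[1];s=get_state();im=snap('wrist',f'w{k}.png')
pickle.dump((s['ee_pos'],s['tool_rot']),open(f'w{k}.pkl','wb'))
print(s['ee_pos'],s['qpos'].round(2),R.from_quat(s['tool_rot'],scalar_first=True).as_matrix().round(3))
E
python3 w.py 1
```

```text
time: 2.1
ee_pos: [0.499, 0.1182, 0.4013]
tool_rot: [0.0, 0.708, 0.706, -0.0]
wrist_force: [0.2, -0.2, 0.1]
opening: 0.0853
grip_force: 0.0
[0.49898434 0.11820098 0.40131558] [ 0.13 -0.11  1.42 -0.    1.83  0.13] [[ 0.002  1.     0.   ]
 [ 1.    -0.002 -0.   ]
 [-0.     0.    -1.   ]]
```

View pics/w1.png

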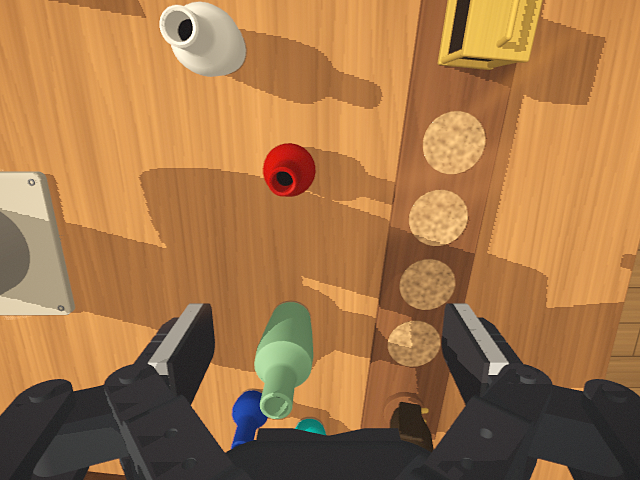

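Wrist view: the pads are at (454,142), (438,217), (427,284) and (414,344). White's mouth is at (181,27), red's at (284,179) and green's at (276,405). The owl is at the lower end and the clock at the top. Next, a second viewpoint.

```bash
python3 -m handwheel '[[-5,0,0,0,1],[-10,0,0,0,1],[-14,0,0,0,1],[-14,0,0,0,1],[-14,0,0,0,1]]'; python3 w.py 2
```

```text
time: 2.65
ee_pos: [0.4988, -0.0222, 0.4015]
tool_rot: [0.0, 0.709, 0.706, 0.0]
wrist_force: [0.3, -0.5, 0.0]
opening: 0.0855
grip_force: 0.0
[ 0.49878846 -0.02219293  0.4014969 ] [-0.15 -0.15  1.46  0.    1.83 -0.14] [[ 0.004  1.     0.   ]
 [ 1.    -0.004  0.   ]
 [ 0.     0.    -1.   ]]
```

View pics/w2.png

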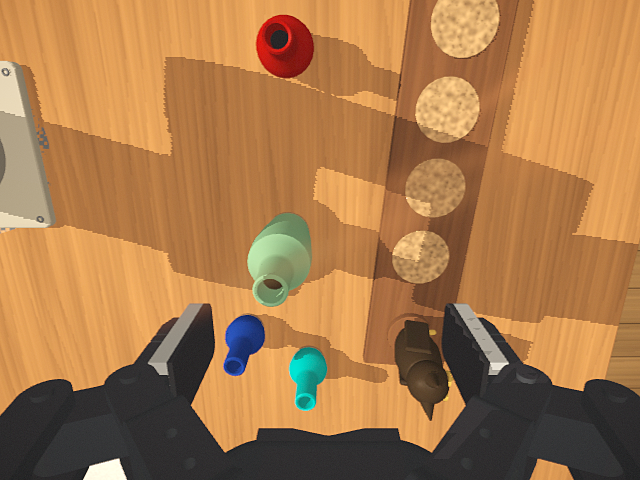

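Second wrist view: the pads are at (465,23), (447,108), (435,187) and (420,257). Mouths are red (279,39), green (270,290), blue (235,367) and the turquoise decoy (306,402).

```bash
cat > b.py <<'E'
import pickle
from m import *
c=camera_info('wrist')
def wray(k,u,v):
    p,q=pickle.load(open(f'w{k}.pkl','rb'));M=R.from_quat(q,scalar_first=True).as_matrix();T=c['T_tool_cam']
    d=M@T[:3,:3]@np.array([(u-c['cx'])/c['fx'],-(v-c['cy'])/c['fy'],-1]);return p+M@T[:3,3],d/np.linalg.norm(d)
pd={1:[(414,344),(427,284),(438,217),(454,142)],2:[(420,257),(435,187),(447,108),(465,25)]}
E={}
for k in pd:
    im=cv2.imread(f'pics/w{k}.png');h=cv2.cvtColor(cv2.GaussianBlur(im,(5,5),0),cv2.COLOR_BGR2HSV)[...,0].astype(int);h[h>150]=0
    E[k]=[]
    for u,v in pd[k]:
        ins=np.median(h[v-8:v+9,u-8:u+9]);f=np.zeros(h.shape,np.uint8);y0=max(v-38,0)
        out=np.median(h[v-5:v+6,u+36:u+44]) 
        f[y0:v+38,u-42:u+42]=h[y0:v+38,u-42:u+42]>(ins+out)/2
        f=cv2.morphologyEx(cv2.morphologyEx(f,cv2.MORPH_CLOSE,np.ones((5,5))),cv2.MORPH_OPEN,np.ones((9,9)))
        l=cv2.connectedComponents(f)[1];cs,_=cv2.findContours((l==l[v,u]).astype(np.uint8),0,1)
        e=cv2.fitEllipse(cv2.convexHull(cs[0]));E[k].append(e[0]);print(k,ins,out,np.round(e[0],1),np.round(e[1],1))
for a,b in zip(E[1],E[2]):
    P,g=tri(wray(1,*a),wray(2,*b));print('pad',P.round(4),round(g,4),plane(wray(1,*a),.028)[:2].round(4),plane(wray(2,*b),.028)[:2].round(4))
for n,a,b,z in [('green',(276,405),(270,290),.19),('red',(284,179),(279,39),.13)]:
    P,g=tri(wray(1,*a),wray(2,*b));print(n,P.round(4),round(g,4),plane(wray(1,*a),z)[:2].round(4),plane(wray(2,*b),z)[:2].round(4))
print('white',tri(wray(1,181,27),ray('side',394,295.4)),plane(wray(1,181,27),.16))
print('blue',tri(wray(2,235,367),ray('side',435.5,176.3)),plane(wray(2,235,367),.1))
print('turq',plane(wray(2,306,402),.1))
E
python3 b.py
```

```text
1 16.0 0.0 [411.5 358.4] [ 83.9 203.4]
1 16.0 12.0 [426.9 284. ] [49.  55.3]
1 17.0 12.0 [437.9 217.3] [55.  60.1]
1 17.0 13.0 [453.5 142.1] [58.7 64.7]
2 16.0 12.0 [420.  256.3] [51.8 57.2]
2 16.0 12.0 [434.6 187.7] [56.2 61.6]
2 17.0 13.0 [447.1 108.6] [61.2 66.4]
2 17.0 12.0 [464.6  19.4] [66.9 78. ]
pad [ 0.6068 -0.117   0.1121] 0.001 [ 0.6271 -0.1776] [ 0.6282 -0.1504]
pad [ 0.6418 -0.0534  0.0261] 0.0001 [ 0.6413 -0.0525] [ 0.6412 -0.053 ]
pad [0.6487 0.0472 0.0291] 0.0001 [0.649  0.0469] [0.649  0.0472]
pad [0.6605 0.1468 0.0288] 0.0001 [0.6607 0.1468] [0.6608 0.147 ]
green [ 0.4417 -0.1223  0.1875] 0.0003 [ 0.4423 -0.1201] [ 0.442  -0.1211]
red [0.4518 0.1154 0.112 ] 0.0004 [0.4536 0.1187] [0.454  0.1128]
white (array([0.36978165, 0.25861509, 0.15778756]), np.float64(0.0025282158028675093)) [0.37178691 0.25858161 0.16      ]
blue (array([ 0.37393571, -0.2814029 ,  0.0958726 ]), np.float64(0.000313274732539793)) [ 0.37524982 -0.27822877  0.1       ]
turq [ 0.46822287 -0.33549244  0.1       ]
```

All pads check out: heights are 26–29 mm and spacing is about 0.10 m. I'll check the choice in one crop, then move above green.

```bash
python3 -c "
import cv2;i=cv2.imread('pics/w2.png')[200:420,190:410];cv2.imwrite('pics/crop.png',cv2.resize(i,None,fx=2.5,fy=2.5))"
python3 -m handwheel '[[-5,-3,-1,0,1],[-9.9,-5.7,-4,0,1],[-9.9,-5.7,-9,0,1],[-9.9,-5.7,-4,0,1],[-9.9,-5.7,0,0,1],[-9.9,-5.7,5,0,1],[-9.9,-5.7,10,0,1],[-9.9,-5.7,15,0,1],[-9.9,-5.7,15,0,1],[-9.9,-5.7,15,0,1]]'; python3 w.py 3
```

```text
time: 3.7
ee_pos: [0.442, -0.1187, 0.2521]
tool_rot: [-0.001, 0.707, 0.707, -0.0]
wrist_force: [1.4, -0.1, 1.0]
opening: 0.0854
grip_force: 0.0
[ 0.44202291 -0.11868831  0.252075  ] [-0.37 -0.27  1.83  0.    1.58 -0.38] [[-0.001  1.    -0.001]
 [ 1.     0.001  0.001]
 [ 0.001 -0.001 -1.   ]]
```

View pics/crop.png

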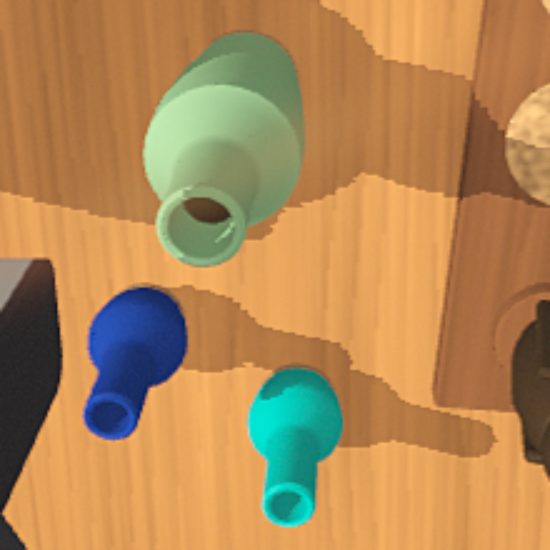

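View pics/w3.png

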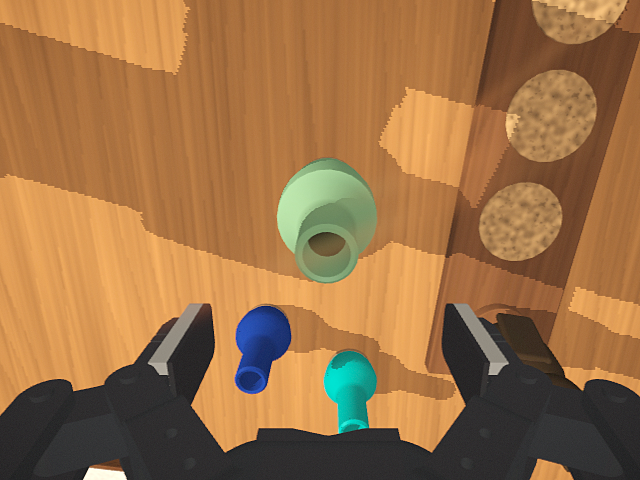

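The crop shows celadon green, dark blue and turquoise clearly distinct. In w3, green's mouth is at (326,252), blue's at (251,379), and the owl-side pad is at (521,221).

```bash
sed -n '1,6p' b.py > wr.py
python3 - <<'E'
from wr import *
for n,p,z in[('green',(326,252),.19),('P1',(521,221),.028),('P2',(551,115.5),.028),('blue',(251,379),.1)]: print(n,plane(wray(3,*p),z).round(4))
print(tri(wray(3,326,252),wray(1,276,405)), tri(wray(3,251,379),wray(2,235,367)),tri(wray(3,521,221),wray(2,420,256.3)))
E
```

```text
green [ 0.4417 -0.1204  0.19  ]
P1 [ 0.6293 -0.1504  0.028 ]
P2 [ 0.6414 -0.0524  0.028 ]
blue [ 0.3742 -0.2758  0.1   ]
(array([ 0.44189336, -0.12087966,  0.18897592]), np.float64(0.0004324053976254497)) (array([ 0.36594506, -0.30345306,  0.06573203]), np.float64(0.0008680672381529235)) (array([ 0.62750634, -0.14923016,  0.03138713]), np.float64(0.00028182759811825686))
```

```bash
python3 -m handwheel '[[-0.2,0,3,0,1],[-0.2,0,6,0,1],[-0.2,0,8.5,0,1],[-0.2,0,9.7,0,1],[-0.2,0,10.2,0,1],[-0.2,0,10.2,0,1],[-0.2,0,10.2,0,-0.5],[-0.2,0,10.2,0,-1],[-0.2,0,10.2,0,-1],[-0.2,0,10.2,0,-1],[-0.2,0,10.2,0,-1],[-0.2,0,10.2,0,-1],[-0.2,0,10.2,0,-1]]'
```

```text
time: 5.05
ee_pos: [0.4424, -0.1218, 0.1503]
tool_rot: [0.0, 0.707, 0.707, 0.0]
wrist_force: [-1.9, -0.1, 6.2]
opening: 0.0346
grip_force: 59.8
```

```bash
python3 -m handwheel '[[0,0,-1,0,-1],[0,0,-3,0,-1],[0,0,-6,0,-1],[0,1,-8,0,-1],[-0.4,3,-8,0,-1],[-1,6,-8,0,-1],[-1.5,9,-8,0,-1],[-2,12,-8,0,-1],[-2.5,15,-8,0,-1],[-2.8,17.5,-8,0,-1],[-2.9,18.7,-8,0,-1],[-2.9,18.7,-8,0,-1],[-2.9,18.7,-8,0,-1],[-2.9,18.7,-7,0,-1],[-2.9,18.7,-5.5,0,-1],[-2.9,18.7,-4.5,0,-1],[-2.9,18.7,-4.5,0,-1],[-2.9,18.7,-4.5,0,-1]]'; python3 w.py 4
python3 - <<'E'
from h import *
snap('side','side1.png')
E
```

```text
time: 6.85
ee_pos: [0.6285, -0.1505, 0.1935]
tool_rot: [-0.001, 0.707, 0.707, -0.0]
wrist_force: [-0.0, -1.0, -5.5]
opening: 0.0344
grip_force: 62.0
[ 0.62854305 -0.15048237  0.19349922] [-0.31  0.27  1.39  0.    1.47 -0.31] [[ 0.001  1.    -0.001]
 [ 1.    -0.001  0.   ]
 [ 0.    -0.001 -1.   ]]
```

View pics/side1.png

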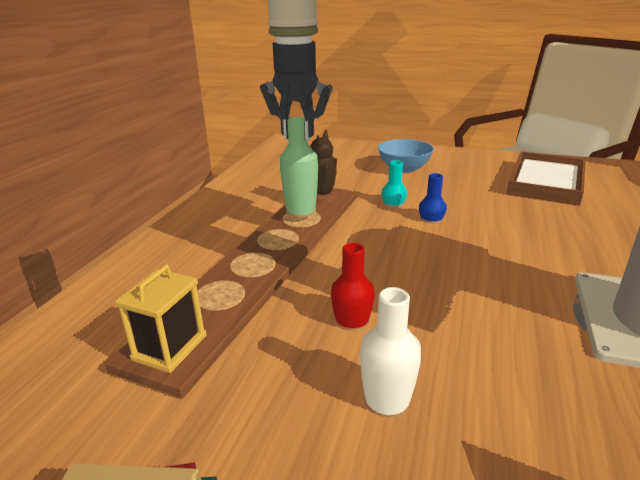

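Green hangs upright over the owl-side pad, its foot at (301,212) in the side view. Now I'll lower it gently and watch the force.

```bash
python3 -m handwheel '[[0,0,0.6,0,-1],[0,0,1,0,-1],[0,0,1.3,0,-1],[0,0,1.3,0,-1]]';python3 -m handwheel '[[0,0,0.1,0,-1],[0,0,0.2,0,-1],[0,0,0.2,0,-1]]'
```

```text
time: 7.35
ee_pos: [0.6287, -0.1505, 0.1803]
tool_rot: [-0.001, 0.707, 0.707, -0.0]
wrist_force: [0.6, 0.2, -6.3]
opening: 0.0348
grip_force: 62.0
time: 7.65
ee_pos: [0.6292, -0.1506, 0.1793]
tool_rot: [0.0, 0.707, 0.707, 0.0]
wrist_force: [-0.2, -0.7, -7.0]
opening: 0.0346
grip_force: 62.0
```

```bash
python3 -m handwheel '[[0,0,0.1,0,-1],[0,0,0.2,0,-1],[0,0,0.2,0,-1]]'
```

```text
time: 7.95
ee_pos: [0.6295, -0.1508, 0.1784]
tool_rot: [0.001, 0.707, 0.707, 0.0]
wrist_force: [-2.1, 0.1, 1.5]
opening: 0.0349
grip_force: 62.9
```

```bash
python3 -m handwheel '[[0,0,0,0,-0.2],[0,0,0,0,0.5],[0,0,0,0,1],[0,0,0,0,1],[0,0,0,0,1],[0,0,-2,0,1],[0,0,-5,0,1],[0,0,-9,0,1],[5,-3,-10,0,1],[10,-6.5,-10,0,1],[15,-10,-8,0,1],[20,-13,-4,0,1],[24,-16,-2,0,1],[26.7,-17.7,-2,0,1],[26.7,-17.7,-2,0,1],[26.7,-17.7,-2,0,1]]'; python3 w.py 5
```

```text
time: 9.55
ee_pos: [0.4492, 0.1194, 0.1955]
tool_rot: [-0.001, 0.706, 0.708, -0.001]
wrist_force: [0.3, -0.4, -0.4]
opening: 0.0855
grip_force: 0.0
[0.44921352 0.11940127 0.19554675] [ 0.15 -0.22  1.9   0.    1.47  0.14] [[-0.003  1.    -0.003]
 [ 1.     0.003  0.001]
 [ 0.001 -0.003 -1.   ]]
```

View pics/w5.png

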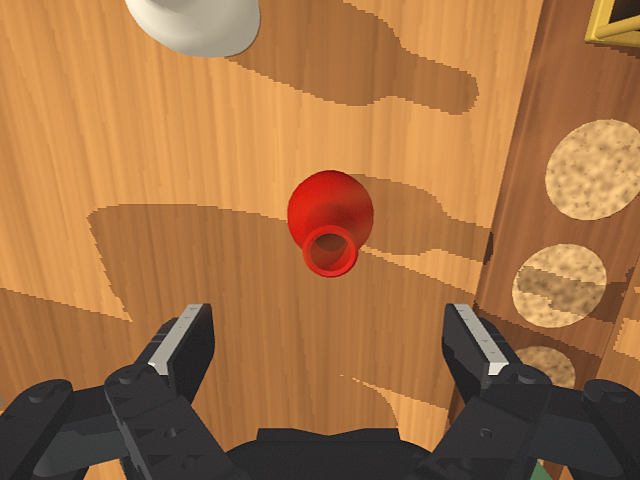

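Red's mouth is at (330,251), midway between the fingers. Its pad, third from the owl, is at (560,285).

Run:
```python
from wr import *
for n,p,z in[('red',(330,251),.13),('P3',(560,285.5),.028),('P4',(596,170),.028)]: print(n,plane(wray(5,*p),z).round(4))
```

```text
red [0.451 0.117 0.13 ]
P3 [0.6496 0.0472 0.028 ]
P4 [0.6597 0.1469 0.028 ]
```

```bash
python3 -m handwheel '[[-0.2,0.2,3,0,1],[-0.2,0.2,6,0,1],[-0.2,0.2,8.5,0,1],[-0.2,0.2,9.9,0,1],[-0.2,0.2,10.4,0,1],[-0.2,0.2,10.4,0,1],[-0.2,0.2,10.4,0,-0.5],[-0.2,0.2,10.4,0,-1],[-0.2,0.2,10.4,0,-1],[-0.2,0.2,10.4,0,-1],[-0.2,0.2,10.4,0,-1],[-0.2,0.2,10.4,0,-1],[-0.2,0.2,10.4,0,-1]]'
```

```text
time: 10.9
ee_pos: [0.4542, 0.1146, 0.0941]
tool_rot: [-0.0, 0.707, 0.707, -0.0]
wrist_force: [-3.7, 0.0, 7.8]
opening: 0.0305
grip_force: 58.5
```

```bash
python3 -m handwheel '[[0,0,-1,0,-1],[0,0,-3,0,-1],[0,0,-6,0,-1],[-0.4,1,-8,0,-1],[-1,3,-8,0,-1],[-2,6,-8,0,-1],[-3.2,9,-8,0,-1],[-4.4,12,-8,0,-1],[-5.5,15,-8,0,-1],[-6.5,18,-8,0,-1],[-6.9,19.5,-8,0,-1],[-6.9,19.5,-8,0,-1],[-6.9,19.5,-8,0,-1],[-6.9,19.5,-7,0,-1],[-6.9,19.5,-5.5,0,-1],[-6.9,19.5,-4.5,0,-1],[-6.9,19.5,-4,0,-1],[-6.9,19.5,-3.8,0,-1],[-6.9,19.5,-3.8,0,-1],[-6.9,19.5,-3.8,0,-1]]'; python3 w.py 6
python3 - <<'E'
from h import *
a=snap('side','side2.png');b=snap('scene','scene2.png')
cv2.imwrite('pics/both2.png',cv2.cvtColor(np.hstack([a[150:450,150:450],b[150:450,150:550]]),cv2.COLOR_RGB2BGR))
E
```

```text
time: 12.9
ee_pos: [0.6496, 0.0453, 0.1319]
tool_rot: [0.0, 0.707, 0.707, 0.0]
wrist_force: [1.0, 0.1, -3.4]
opening: 0.0305
grip_force: 60.9
[0.64962502 0.04534657 0.13186457] [-0.01  0.33  1.44  0.    1.37 -0.01] [[ 0.     1.     0.001]
 [ 1.    -0.    -0.   ]
 [-0.     0.001 -1.   ]]
```

View pics/both2.png

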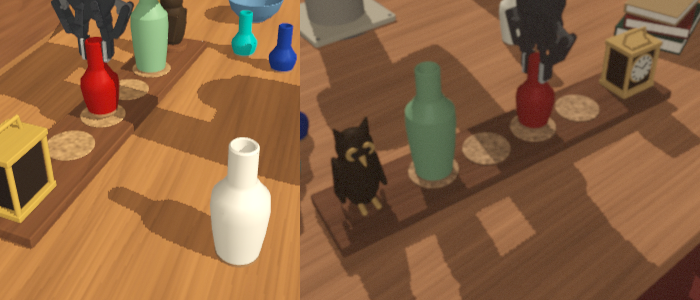

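Green stands centred on its pad. Red hangs upright over the third pad, leaving the second free. Lowering red.

```bash
python3 -m handwheel '[[0,0,0.4,0,-1],[0,0,0.7,0,-1],[0,0,0.7,0,-1]]';python3 -m handwheel '[[0,0,0.1,0,-1],[0,0,0.2,0,-1],[0,0,0.2,0,-1]]'
```

```text
time: 13.35
ee_pos: [0.6487, 0.0453, 0.1233]
tool_rot: [-0.001, 0.707, 0.707, -0.0]
wrist_force: [-0.1, 0.2, -2.8]
opening: 0.0306
grip_force: 60.9
time: 13.65
ee_pos: [0.6493, 0.0453, 0.1223]
tool_rot: [0.0, 0.707, 0.707, 0.0]
wrist_force: [0.5, -0.1, -1.9]
opening: 0.0309
grip_force: 61.0
```

```bash
python3 -m handwheel '[[0,0,0.1,0,-1],[0,0,0.2,0,-1],[0,0,0.2,0,-1]]'
```

```text
time: 13.95
ee_pos: [0.6496, 0.0454, 0.1221]
tool_rot: [0.0, 0.707, 0.707, 0.0]
wrist_force: [-5.2, -1.1, 7.9]
opening: 0.031
grip_force: 63.1
```

```bash
python3 -m handwheel '[[0,0,0,0,-0.2],[0,0,0,0,0.5],[0,0,0,0,1],[0,0,0,0,1],[0,0,0,0,1],[0,0,-2,0,1],[0,0,-5,0,1],[0,0,-9,0,1],[1,-2,-12.5,0,1],[4,-6,-12.5,0,1],[7,-10,-12.5,0,1],[10,-14,-11.5,0,1],[13,-18,-11.5,0,1],[17,-22,-11.5,0,1],[20,-26,-11.5,0,1],[21.7,-28,-11.5,0,1],[21.7,-28,-11.5,0,1],[21.7,-28,-11.5,0,1],[21.7,-28,-11.5,0,1]]'; python3 w.py 7
```

```text
time: 15.85
ee_pos: [0.37, 0.2621, 0.2354]
tool_rot: [0.0, 0.707, 0.707, 0.0]
wrist_force: [0.5, -0.3, -0.6]
opening: 0.0855
grip_force: 0.0
[0.36996206 0.2620903  0.23540711] [ 0.5  -0.28  1.87 -0.    1.55  0.5 ] [[ 0.001  1.     0.001]
 [ 1.    -0.001 -0.   ]
 [-0.     0.001 -1.   ]]
```

View pics/w7.png

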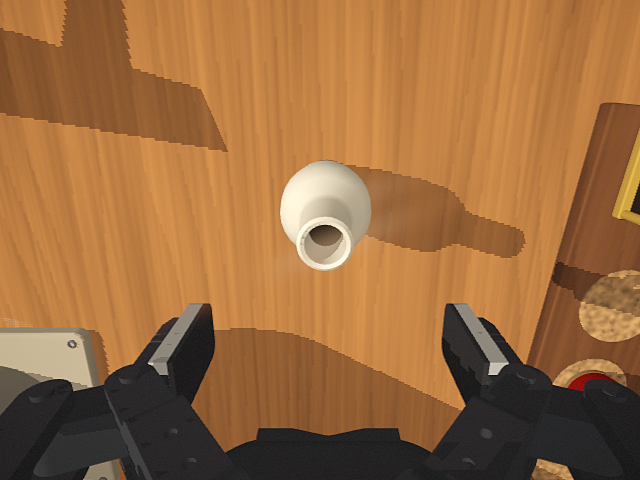

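White's mouth is at (324,244), between the fingers.

Run:
```python
from wr import *
print(plane(wray(7,324,244),.16).round(4))
```

```text
[0.3685 0.2602 0.16  ]
```

```bash
python3 -m handwheel '[[-0.2,-0.1,3,0,1],[-0.2,-0.1,6,0,1],[-0.2,-0.1,9,0,1],[-0.2,-0.1,10.8,0,1],[-0.2,-0.1,11.4,0,1],[-0.2,-0.1,11.4,0,1],[-0.2,-0.1,11.4,0,-0.5],[-0.2,-0.1,11.4,0,-1],[-0.2,-0.1,11.4,0,-1],[-0.2,-0.1,11.4,0,-1],[-0.2,-0.1,11.4,0,-1],[-0.2,-0.1,11.4,0,-1],[-0.2,-0.1,11.4,0,-1]]'
```

```text
time: 17.2
ee_pos: [0.3688, 0.2609, 0.1224]
tool_rot: [0.0, 0.707, 0.707, 0.001]
wrist_force: [-2.1, -1.2, 5.7]
opening: 0.0327
grip_force: 59.9
```

```bash
python3 -m handwheel '[[0,0,-1,0,-1],[0,0,-3,0,-1],[0,0,-6,0,-1],[-1,0.5,-8,0,-1],[-4,2,-8,0,-1],[-8,4,-8,0,-1],[-12,6,-8,0,-1],[-16,8,-8,0,-1],[-20,9,-8,0,-1],[-24,9,-8,0,-1],[-28,9,-8,0,-1],[-30.5,9,-8,0,-1],[-31.3,9,-8,0,-1],[-31.3,9,-8,0,-1],[-31.3,9,-8,0,-1],[-31.3,9,-8,0,-1]]'
```

```text
time: 18.8
ee_pos: [0.4582, -0.0514, 0.2013]
tool_rot: [-0.0, 0.707, 0.707, 0.0]
wrist_force: [0.8, 0.6, -3.8]
opening: 0.0323
grip_force: 60.5
```

```bash
python3 -m handwheel '[[0,1,0,0,-1],[0,3.5,0,0,-1],[0,6.5,0,0,-1],[0,9.5,0,0,-1],[-0.1,12.5,0,0,-1],[-0.1,15.5,0,0,-1],[-0.1,17.5,0,0,-1],[-0.1,18.2,0,0,-1],[-0.1,18.2,0,0,-1],[-0.1,18.2,0,0,-1],[-0.1,18.2,1,0,-1],[-0.1,18.2,2.5,0,-1],[-0.1,18.2,3.5,0,-1],[-0.1,18.2,4,0,-1],[-0.1,18.2,4,0,-1],[-0.1,18.2,4,0,-1]]'
python3 - <<'E'
from h import *
a=snap('side','side3.png');b=snap('scene','scene3.png')
cv2.imwrite('pics/both3.png',cv2.cvtColor(np.hstack([a[150:450,150:450],b[150:450,150:550]]),cv2.COLOR_RGB2BGR))
E
```

```text
time: 20.4
ee_pos: [0.6402, -0.0537, 0.1614]
tool_rot: [0.0, 0.707, 0.707, 0.0]
wrist_force: [-0.1, 1.2, -3.1]
opening: 0.0327
grip_force: 61.3
```

View pics/both3.png

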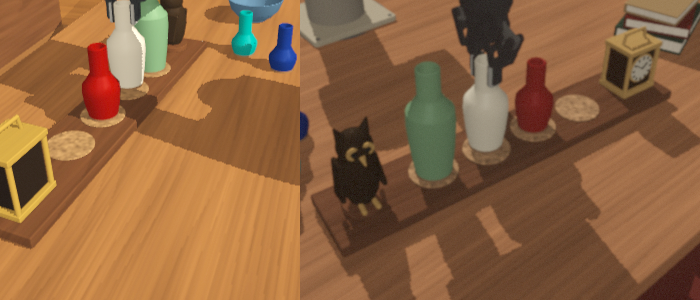

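White hangs upright over the second pad with clear gaps to green and red, so I'll lower it.

```bash
python3 -m handwheel '[[0,0,0.4,0,-1],[0,0,0.7,0,-1],[0,0,0.9,0,-1],[0,0,0.9,0,-1]]';python3 -m handwheel '[[0,0,0.1,0,-1],[0,0,0.2,0,-1],[0,0,0.2,0,-1]]'
```

```text
time: 20.9
ee_pos: [0.6398, -0.0536, 0.1516]
tool_rot: [-0.0, 0.707, 0.707, -0.0]
wrist_force: [-0.4, 0.2, -4.8]
opening: 0.0326
grip_force: 61.3
time: 21.2
ee_pos: [0.6404, -0.0537, 0.1506]
tool_rot: [0.0, 0.707, 0.707, 0.0]
wrist_force: [1.1, 0.2, -1.9]
opening: 0.0326
grip_force: 61.5
```

```bash
python3 -m handwheel '[[0,0,0.1,0,-1],[0,0,0.15,0,-1],[0,0,0.15,0,-1]]'
```

```text
time: 21.5
ee_pos: [0.6406, -0.0538, 0.1505]
tool_rot: [0.001, 0.707, 0.707, 0.0]
wrist_force: [-4.3, 0.4, 6.9]
opening: 0.0328
grip_force: 62.6
```

```bash
python3 -m handwheel '[[0,0,0,0,-0.2],[0,0,0,0,0.5],[0,0,0,0,1],[0,0,0,0,1],[0,0,0,0,1],[0,0,-2,0,1],[0,0,-5,0,1],[0,0,-9,0,1],[0,-3,-9.5,0,1],[-1,-7,-9.5,0,0.4],[-4,-11,-9.5,0,0.4],[-7,-14.5,-9.5,0,0.4],[-10,-18,-9,0,0.4],[-14,-21,-7,0,0.4],[-18,-24,-5,0,0.4],[-22.3,-26.6,-3.5,0,0.4],[-22.3,-26.6,-3.5,0,0.4],[-22.3,-26.6,-3.5,0,0.4],[-22.3,-26.6,-3.5,0,0.4]]'; python3 w.py 8
```

```text
time: 23.4
ee_pos: [0.3748, -0.2761, 0.1844]
tool_rot: [0.0, 0.707, 0.707, 0.0]
wrist_force: [0.7, 0.6, -0.3]
opening: 0.0595
grip_force: 0.0
[ 0.37481539 -0.27610864  0.184369  ] [-0.75 -0.22  1.91  0.    1.45 -0.74] [[ 0.001  1.     0.001]
 [ 1.    -0.001  0.   ]
 [ 0.     0.001 -1.   ]]
```

View pics/w8.png

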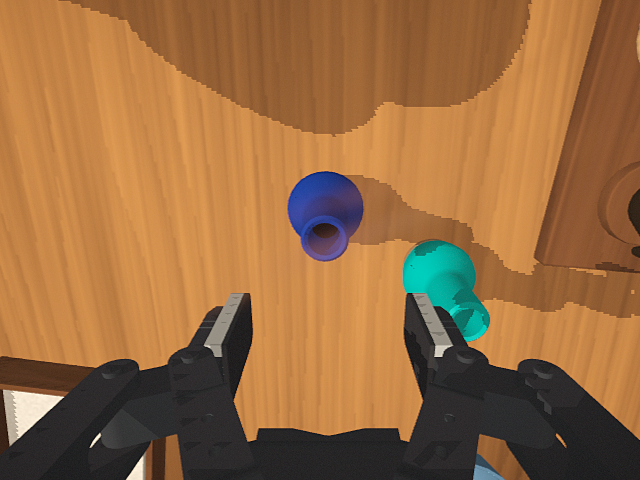

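Blue's mouth is at (324.5,239); the turquoise decoy is clear of it to the right, at (470,320).

Run:
```python
from wr import *
print(plane(wray(8,324.5,239),.1).round(4),plane(wray(8,470,320),.1).round(4))
```

```text
[ 0.3736 -0.278   0.1   ] [ 0.4681 -0.3339  0.1   ]
```

```bash
python3 -m handwheel '[[-0.2,-0.1,3,0,0.4],[-0.2,-0.1,6,0,0.4],[-0.2,-0.1,9,0,0.4],[-0.2,-0.1,11.5,0,0.4],[-0.2,-0.1,12.3,0,0.4],[-0.2,-0.1,12.3,0,0.4],[-0.2,-0.1,12.3,0,-0.5],[-0.2,-0.1,12.3,0,-1],[-0.2,-0.1,12.3,0,-1],[-0.2,-0.1,12.3,0,-1],[-0.2,-0.1,12.3,0,-1],[-0.2,-0.1,12.3,0,-1]]'
```

```text
time: 24.65
ee_pos: [0.3744, -0.2794, 0.0627]
tool_rot: [0.002, 0.707, 0.707, 0.0]
wrist_force: [0.2, 1.9, 7.0]
opening: 0.0284
grip_force: 59.2
```

```bash
python3 -m handwheel '[[0,0,-1,0,-1],[0,0,-3,0,-1],[0,0,-6,0,-1],[1,0.5,-9,0,-1],[4,2,-9,0,-1],[8,4,-9,0,-1],[12,6,-9,0,-1],[16,7,-9,0,-1],[20,7,-9,0,-1],[24,7,-9,0,-1],[28,7,-9,0,-1],[32,7,-9,0,-1],[36,7,-9,0,-1],[39.5,7,-9,0,-1],[42,7,-9,0,-1],[42.5,7,-9,0,-1],[42.5,7,-9,0,-1],[42.5,7,-9,0,-1],[42.5,7,-9,0,-1]]'
```

```text
time: 26.55
ee_pos: [0.4434, 0.1454, 0.1509]
tool_rot: [0.0, 0.708, 0.706, -0.0]
wrist_force: [-0.8, 0.4, -1.0]
opening: 0.0286
grip_force: 59.5
```

```bash
python3 -m handwheel '[[0,1,0,0,-1],[0,3.5,0,0,-1],[0,6.5,0,0,-1],[0,9.5,0,0,-1],[0.1,12.5,0,0,-1],[0.1,15.5,0,0,-1],[0.1,18.5,0,0,-1],[0.1,20.8,0,0,-1],[0.1,21.7,0,0,-1],[0.1,21.7,0,0,-1],[0.1,21.7,1,0,-1],[0.1,21.7,2.5,0,-1],[0.1,21.7,4,0,-1],[0.1,21.7,4.8,0,-1],[0.1,21.7,4.8,0,-1],[0.1,21.7,4.8,0,-1]]'
python3 - <<'E'
from h import *
a=snap('side','side4.png');b=snap('scene','scene4.png')
cv2.imwrite('pics/both4.png',cv2.cvtColor(np.hstack([a[150:450,150:450],b[150:450,150:550]]),cv2.COLOR_RGB2BGR))
E
```

```text
time: 28.15
ee_pos: [0.66, 0.1474, 0.1025]
tool_rot: [-0.0, 0.707, 0.707, -0.0]
wrist_force: [0.9, -0.9, -1.6]
opening: 0.0282
grip_force: 59.7
```

View pics/both4.png

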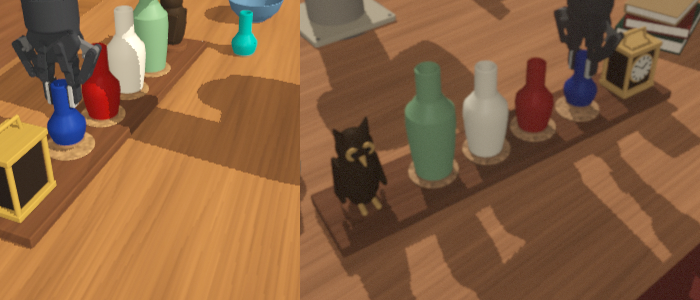

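Blue hangs upright over the last pad, and the other three vases stand on theirs. Lowering blue.

```bash
python3 -m handwheel '[[0,0,0.4,0,-1],[0,0,0.8,0,-1],[0,0,0.9,0,-1],[0,0,0.9,0,-1]]';python3 -m handwheel '[[0,0,0.1,0,-1],[0,0,0.2,0,-1],[0,0,0.2,0,-1]]'
```

```text
time: 28.65
ee_pos: [0.66, 0.1473, 0.0933]
tool_rot: [-0.0, 0.707, 0.707, -0.0]
wrist_force: [0.3, 0.1, -1.1]
opening: 0.0283
grip_force: 59.7
time: 28.95
ee_pos: [0.6603, 0.1473, 0.0917]
tool_rot: [-0.0, 0.707, 0.707, -0.0]
wrist_force: [-0.4, -0.2, -1.9]
opening: 0.0289
grip_force: 59.7
```

```bash
python3 -m handwheel '[[0,0,0.1,0,-1],[0,0,0.15,0,-1],[0,0,0.15,0,-1]]'
```

```text
time: 29.25
ee_pos: [0.6605, 0.1474, 0.0908]
tool_rot: [0.0, 0.707, 0.707, 0.0]
wrist_force: [-2.2, 0.8, 1.5]
opening: 0.0283
grip_force: 60.2
```

```bash
python3 -m handwheel '[[0,0,0,0,-0.2],[0,0,0,0,0.5],[0,0,0,0,1],[0,0,0,0,1],[0,0,0,0,1],[0,0,-2,0,1],[0,0,-5,0,1],[0,0,-9,0,1],[0,0,-13,0,1],[0,-3,-17,0,1],[0,-7,-21,0,1],[0,-11,-25,0,1],[0,-15,-30,0,1],[0,-15,-31,0,1],[0,-15,-31,0,1],[0,-15,-31,0,1],[0,-15,-31,0,1]]'; python3 w.py 9
python3 - <<'E'
from m import *
snap('side','side5.png');snap('scene','scene5.png')
E
sed -e "s/{n}0.png/{n}5.png/" -e "/^pb=/,\$d" -e "s/^B=.*/B={'green':((400,205,460,340),(280,110,325,225)),'white':((455,205,515,315),(255,150,298,250)),'red':((510,200,560,285),(225,190,272,272)),'blue':((560,190,600,260),(190,225,240,300))}/" a.py > a5.py
sed -i "s/((400,205,460,340)/((250,205,310,340)/;s/((455,205,515,315)/((308,205,362,315)/;s/((510,200,560,285)/((360,200,408,285)/;s/((560,190,600,260)/((410,190,450,262)/" a5.py; python3 a5.py
```

```text
time: 30.95
ee_pos: [0.5103, 0.1473, 0.3989]
tool_rot: [-0.001, 0.707, 0.707, -0.001]
wrist_force: [0.5, -0.3, 0.1]
opening: 0.0852
grip_force: 0.0
[0.51030117 0.14730801 0.39891289] [ 0.18 -0.06  1.38 -0.    1.82  0.19] [[ 0.001  1.    -0.002]
 [ 1.    -0.001 -0.   ]
 [-0.    -0.002 -1.   ]]
green [277.3 219.   23. ] [297.4 128.3  17. ] [ 0.629  -0.1501  0.2156] gap 0.0014
white [336.  216.8  22. ] [273.7 159.   19. ] [ 0.6403 -0.0538  0.1861] gap 0.002
red [386.5 213.4  17. ] [247.3 196.7  19. ] [0.6474 0.0464 0.1554] gap 0.0019
blue [432.  229.5  13. ] [212.2 240.6  20. ] [0.6792 0.1227 0.1087] gap 0.0068
```

View pics/w9.png

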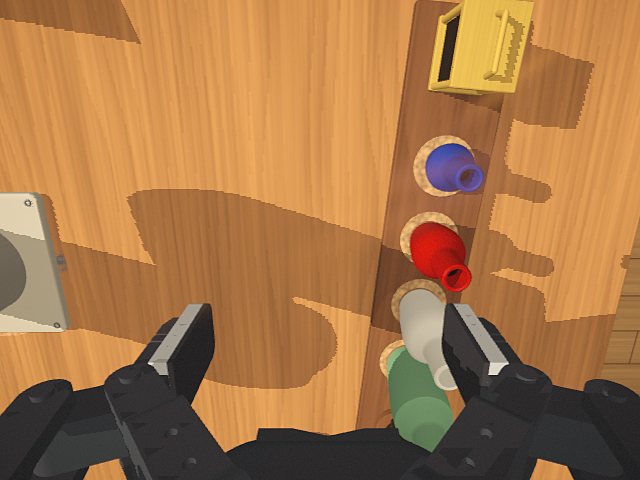

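All four vases are upright. Green, white and red lie within about 2 mm of their pad centres. Blue's fixed-camera mask was poor (gap 7 mm), so I'll check it from its wrist mouth pixel (469.5,177).

Run:
```python
from wr import *
print(plane(wray(9,469.5,177),.128).round(4),plane(wray(9,456,277),.158).round(4))
```

```text
[0.6597 0.1496 0.128 ] [0.6462 0.0484 0.158 ]
```

Blue is within 3 mm of its pad centre (0.660, 0.147), so I'll hand in.

```bash
python3 -c "
from station import hand_in
print(hand_in())"
```

```text
the job is handed in; nothing more can be done
None
```

Green, white, red and blue stand upright in that order from owl to clock, each measured within about 4 mm of its pad's centre; I handed in at about 31 s, but no verdict came back.

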